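# Put two spice tins away behind the sprung flap of a storage tier

### The arm

A 7-joint arm with a two-finger parallel gripper is mounted at the origin on the work surface. World frame = base frame: x ahead of the robot, y to its left, z up, the work surface at z = 0. Lengths are in m, angles in rad, forces in N, time in s.
With the tool pointing down it reaches from about 0.425 to 1.025 m from the base axis. Payload 3.6 kg.
Tool frame: the origin (TCP) lies on the mounting face of the last link; the fingertips stand 173 mm ahead of it and the grasp point (between the pads) lies 155 mm ahead of it; z points along the fingers, y is the line along which they close (so a half turn about z gives the same grasp; the last joint's range is limited). The gripper opens to 85 mm and grips with 20 to 120 N. Pads are 22 mm wide; open, the fingers measure 114 mm over their backs; the gripper's body (76 mm by 85 mm) begins 54 mm behind the grasp point. The pads swing forward as they close: fully open they stand 13 mm farther back than shut.
Start: joints at [-1.385, 0.591, 0.048, 1.609, -0.033, 0.943, -0.034], TCP at [0.2, 0.697, 0.405] pointing down, gripper open.
Joint ranges: [-2.69, 2.69], [-0.47, 2.24], [-1.27, 1.36], [0.19, 2.51], [-1.53, 4.68], [0.08, 2.07], [-3.09, 3.09]. Speed limits (rad/s): [2.57, 2.57, 3.14, 3.14, 3.14, 3.14, 3.14].

### API

Orientations are given as [roll, pitch, yaw] about the fixed x, y, z axes, in that order (R = Rz(yaw) Ry(pitch) Rx(roll)).
In Python, from rig import manip, eyes gives the robot as it stands. The module is installed in compiled form; this text tells all that it offers.
- The arm moves only by the tool arm_command, never from a script. Its argument "moves" is a list of rows, each an object with "translation": the shift along the world's x, y, z each as a share of 100 mm, from -1 to 1, a list of three; "rot": the turn, a rotation vector about the world's x, y, z each as a share of 45 degrees, from -1 to 1, a list of three; "grip": the gripper's target within -1 to 1 (fully open at 1, half-way at 0, shut at -1). In form: [{"translation": [x, y, z], "rot": [wx, wy, wz], "grip": grip}, ...]. A call has 1 to 5 rows; each row is the pose to reach, as a shift and turn from the pose commanded when the call began; what a row does not reach only later rows make up. A row lasts 1/10 s, in which the tool goes at most 50 mm and 8.59 degrees, less where a joint would pass 70% of its speed; a pose out of reach is approached as far as the arm can. A call with a number of a shift or a turn outside -1 to 1 is refused whole. A call with a gripper value outside its range is refused whole. The fingers move at their own pace and stop on an object; "grip_force" is the grip in N (left out, the last holds). Time passes only in rows, so rows that repeat a pose let the fingers close. It gives the time, the measured TCP pose, the force, the opening and the grip force at its end, in the units of the state.
- manip.sense(): the state, without advancing time (a new reading comes with each control period).
- eyes.read_camera(name): name is "scene" or "side" or "wrist"; returns the picture (420x560x3 uint8, red, green, blue); there is no depth.
- eyes.camera_params(name): a dict with "vertical_fov" (degrees; the focal length in pixels is half the picture's height over the tangent of half this angle, whatever the lens; pixels are square), "cx", "cy" (the principal point, pixels), "world_to_cam" (4x4, takes a point from world to camera coordinates). Camera axes: x right, y down, z forward; pixel columns grow to the right and rows downward; lengths in m; the calibration is good to about 2 mm. The wrist camera is an equidistant fisheye: a pixel r from the principal point sees the ray r / f radians off the axis. A picture is of the moment at which its call begins: read the wrist's pose just before it. camera_params takes no time and is no camera call; for the wrist camera it gives the pose at the moment of the call.
- manip.close_job(): hands the job in; it is judged then, once.
Trained networks look in the newest picture that a camera, given by its name, has taken for a name from the list of things; names that differ only in an ending like _2 or _b are one class to them, and where a whole thing is asked for, a point or a joint stands for the part that bears it (a point fixed in the world has none). Each returns a list of dicts, best first, with "confidence" (0 to 1); they miss things now and then, are a little off and sometimes report something else, mostly with a low value. They report only what shows in the picture. A call takes as long as a camera call.
- eyes.boxes_of(camera, label): "centre" ([column, row] in pixels, amid what is visible of it).
- eyes.landmark_of(camera, label): "centre" ([column, row] in pixels: a listed point, or the origin of a listed thing).
The state is a dict: "clock": time; "q": joint angles; "qvel": joint speeds; "tau": joint torques, N m; "eef_pos": TCP position; "orientation": TCP orientation; "ft_force": force on the tool from outside, world axes, zero at the start; "torque": the same for the moment, N m; "grip_width": opening from 0.0 (shut) to 1.0 (fully open); "finger_force": force on a finger pad.
Only numpy, scipy, OpenCV 4.12 (cv2) and the standard library are available. Lean on these libraries where they do the work, as an engineer would, in place of code of your own. Each camera call takes 0.05 s, during which the arm holds its last target. There are 200 camera calls.

### The job

Put the two small round metal tins away in the storage stack: push each one in past the sloping spring flap, which must be held open while the tin goes through, one after the other, and let the flap close by itself each time so that both tins end up inside with the flap shut. Do not shift or knock over anything else.

Things in the scene. Friction and masses are not known exactly. Their poses are not given: they have to be found in the camera images.
- tower: Fixed stack of orange and white plastic tiers on a 40 mm high earthen shelf (from world x = 0.56). Origin: underside, mid-width; z up, front faces its own -x. 220 mm wide (y), back at x = +110 mm, walls 6, floor 8 mm. Its hopper tier has an upright front at x = -87 mm up to z = 160 mm; from there the mouth slopes up and back to x = -20, z = 220 mm. Top of the stack: z = 318 mm.
- mouth (a point): Centre of the hopper's sloping mouth, at (-53, 0, 190) mm in the stack's frame. The mouth rises at 42 degrees from level towards the stack's +x, is 90 mm along the slope, 208 mm wide (y). An upright tier stands on its upper edge, so go in square to the slope: 42 degrees from vertical, down and to the stack's +x. The open space behind ends at the hopper floor, 182 mm below this point.
- flap (a joint): Spring flap filling the mouth (4 mm plastic, 200 x 86 mm), hinged along the mouth's upper edge, swinging inward: 0 = shut, 1.4 rad = stop, 1.2 leaves the mouth free. Its spring always shuts it: 0.12 N m shut, 0.25 N m open (3 to 6 N at mid-panel), damped. The leading end of a tin and the fingers can push it in; a tin let go wholly past the mouth drops to the floor. Put side by side (some 55 mm apart in y) both lie clear of it.
- tin_a_mid (a point): Centre, half-way up, of a plain metal tin standing upright in the pan: a cylinder 44 mm in diameter, 90 mm tall, about 130 g. Its foot is 45 mm below this point. The other tin is identical.
- tin_b_mid (a point): Centre, half-way up, of the identical second tin (44 mm diameter, 90 mm tall) standing upright on the wooden board between the mug and the jar.
- board: Dark wooden board, fixed, 250 x 120 x 15 mm (long along its own x), origin centre of its underside. It carries tin_b, mug and jar.
- pan: Small round aluminium pan without handles, loose: rim radius 95 mm, foot radius 86 mm, 50 mm high, wall 3 mm, floor 4 mm thick. Origin: centre of its underside. Leave it in place.
- mwiko: Wooden mwiko (flat cooking paddle) lying across the pan's rim, 280 mm long, 10 mm thick, along its own x: handle 16 mm wide from x = -140 to +50 mm, blade 50 mm wide from x = +50 to +140 mm. Origin: middle of its underside. Leave it in place.
- mug: Blue enamel mug, rim radius 38 mm, 75 mm high, handle (some 30 mm) to its own +y. Origin: centre of its underside. Leave it in place.
- jar: Glass jar with a steel cap, radius 32 mm, 85 mm high. Origin: centre of its underside. Leave it in place.
- spoon: Steel serving spoon lying on the table, 220 mm long along its own x. Leave it in place.
- bowl: Clear glass bowl on the shelf, rim radius 70 mm, 60 mm high. Origin: centre of its underside. Leave it in place.
- oil: Amber oil bottle on the shelf, radius 30 mm, 170 mm high. Origin: centre of its underside. Leave it in place.

How it is judged:
On the way, in this order (a step that is already met when the one before it is completed fails the run):
1. a tin holds the flap open in the mouth (value of joint flap above 0.5 rad and distance between any of tin_a_mid, tin_b_mid and mouth below 0.08 m), for 0.2 s.
2. one tin lies inside the hopper, the other does not yet, and the flap is shut (value of joint flap below 0.08 rad and ((x of tin_a_mid in the frame of tower between -0.08 and 0.105 m and y of tin_a_mid in the frame of tower between -0.105 and 0.105 m and z of tin_a_mid in the frame of tower between 0 and 0.135 m) or (x of tin_b_mid in the frame of tower between -0.08 and 0.105 m and y of tin_b_mid in the frame of tower between -0.105 and 0.105 m and z of tin_b_mid in the frame of tower between 0 and 0.135 m)) and not ((x of tin_a_mid in the frame of tower between -0.08 and 0.105 m and y of tin_a_mid in the frame of tower between -0.105 and 0.105 m and z of tin_a_mid in the frame of tower between 0 and 0.135 m) and (x of tin_b_mid in the frame of tower between -0.08 and 0.105 m and y of tin_b_mid in the frame of tower between -0.105 and 0.105 m and z of tin_b_mid in the frame of tower between 0 and 0.135 m))), for 0.2 s.
3. the other tin holds the flap open in the mouth (value of joint flap above 0.5 rad and (((x of tin_a_mid in the frame of tower between -0.08 and 0.105 m and y of tin_a_mid in the frame of tower between -0.105 and 0.105 m and z of tin_a_mid in the frame of tower between 0 and 0.135 m) and distance between tin_b_mid and mouth below 0.08 m) or ((x of tin_b_mid in the frame of tower between -0.08 and 0.105 m and y of tin_b_mid in the frame of tower between -0.105 and 0.105 m and z of tin_b_mid in the frame of tower between 0 and 0.135 m) and distance between tin_a_mid and mouth below 0.08 m))), for 0.2 s.
4. both tins lie inside and the flap is shut (value of joint flap below 0.08 rad and x of tin_a_mid in the frame of tower between -0.08 and 0.105 m and y of tin_a_mid in the frame of tower between -0.105 and 0.105 m and z of tin_a_mid in the frame of tower between 0 and 0.135 m and x of tin_b_mid in the frame of tower between -0.08 and 0.105 m and y of tin_b_mid in the frame of tower between -0.105 and 0.105 m and z of tin_b_mid in the frame of tower between 0 and 0.135 m), for 0.2 s.
At the end, for the whole second after the job is handed in: Both tins lie at rest (under 0.03 m/s) inside the hopper tier, their centres within its walls and below 135 mm over its underside, and the flap is shut (under 0.08 rad) (all of step 4 and linear speed of each of tin_a, tin_b below 0.03 m/s); the robot touches nothing.
It fails at once if the pan or the mwiko is shifted by more than 30 mm (distance of any of pan, mwiko from where it was at the start of the episode above 0.03 m).
It fails at once if the mug or the jar is shifted by more than 30 mm (distance of any of mug, jar from where it was at the start of the episode above 0.03 m).
It fails at once if the serving spoon, the glass bowl or the oil bottle is shifted by more than 30 mm (distance of any of spoon, bowl, oil from where it was at the start of the episode above 0.03 m).
It fails at once if the mug, jar, bowl, oil bottle or pan is tipped by more than 0.4 rad (angle between any of mug, jar, bowl, oil, pan's own z axis and vertical above 0.4 rad).
It also fails if it takes over 53 s, if anything falls off the work surface, if the arm or the gripper's body presses on something with over 40 N, if the wrist force passes 120 N, or if a joint passes its speed limit or range.

## Working session

There is one attempt and no reset: what is moved stays moved. The work goes in short steps, Python scripts to look and compute and a tool call to move; the robot and the scene stay as the last step left them, time stands still between calls to the robot, and variables do not carry over. Pictures are saved under pics/ and viewed, at most 13 in all, crops included, and the job is handed in when it is done.

Besides the shell and the picture viewer there is one more tool, called after "Request:" as name([rows], argument=value, ...), one row to a line, values as JSON. arm_command: Moves the arm, as the interface text tells. Its arguments: {"type":"object","properties":{"moves":{"type":"array"},"grip_force":{"type":"number"}},"required":["moves"]}

```bash
mkdir -p pics
cat > h.py <<'E'
import numpy as np, cv2
from rig import manip, eyes
def ray(cam,px,P=None):
    P=P or eyes.camera_params(cam); T=np.array(P["world_to_cam"]); f=210/np.tan(np.radians(P["vertical_fov"])/2)
    d=np.array([(px[0]-P["cx"]),(px[1]-P["cy"])])/f
    if cam=="wrist":
        r=np.hypot(*d); v=np.array([*(d/r*np.sin(r) if r>0 else d),np.cos(r)])
    else: v=np.array([*d,1.]); v/=np.linalg.norm(v)
    return -T[:3,:3].T@T[:3,3], T[:3,:3].T@v
def tri(rays):
    A=np.zeros((3,3));b=np.zeros(3)
    for o,d in rays:
        M=np.eye(3)-np.outer(d,d);A+=M;b+=M@o
    x=np.linalg.solve(A,b); return x,[np.linalg.norm((np.eye(3)-np.outer(d,d))@(x-o)) for o,d in rays]
def at(cam,px,z):
    o,d=ray(cam,px); return o+d*(z-o[2])/d[2]
E
cat > a.py <<'E'
from h import *
s=manip.sense(); print(s["clock"],s["eef_pos"],s["orientation"],s["grip_width"])
I={c:eyes.read_camera(c) for c in("scene","side","wrist")}
a=np.hstack([I["scene"],I["side"]]); cv2.imwrite("pics/a.png",cv2.resize(a[:,:,::-1],(800,300),interpolation=cv2.INTER_AREA))
cv2.imwrite("pics/s.png",I["scene"][:,:,::-1]);cv2.imwrite("pics/d.png",I["side"][:,:,::-1]);cv2.imwrite("pics/w.png",I["wrist"][:,:,::-1])
for l in["tower","mouth","tin_a_mid","tin_b_mid","board","pan","mwiko","mug","jar","bowl","oil","spoon"]:
    R=[]
    for c in("scene","side"):
        D=eyes.landmark_of(c,l)
        print(l,c,[(np.round(x["centre"]).tolist(),round(x["confidence"],2)) for x in D[:3]])
        if D:R.append(ray(c,D[0]["centre"]))
    if len(R)==2: x,e=tri(R);print("   ",x.round(3),np.round(e,3))
print(manip.sense()["clock"])
E
python3 a.py
```

```text
0.0 [0.20007476 0.69637408 0.40353013] [-3.13931144e+00  1.25900722e-04  2.86186886e+00] 1.0007572746597337
tower scene [([181.0, 178.0], 0.64)]
tower side [([324.0, 238.0], 0.7)]
    [ 0.535 -0.2    0.22 ] [0.009 0.009]
mouth scene []
mouth side [([312.0, 191.0], 0.91), ([198.0, 223.0], 0.47)]
tin_a_mid scene [([354.0, 208.0], 0.66), ([180.0, 179.0], 0.57)]
tin_a_mid side [([196.0, 222.0], 0.54), ([326.0, 322.0], 0.39)]
    [0.384 0.22  0.048] [0.005 0.005]
tin_b_mid scene [([181.0, 180.0], 0.88)]
tin_b_mid side [([293.0, 323.0], 0.77)]
    [ 0.42  -0.266  0.056] [0.001 0.001]
board scene [([182.0, 192.0], 0.96), ([103.0, 274.0], 0.32)]
board side [([295.0, 337.0], 0.83)]
    [ 0.425 -0.271  0.004] [0. 0.]
pan scene []
pan side [([198.0, 230.0], 0.65)]
mwiko scene [([380.0, 225.0], 0.94)]
mwiko side [([202.0, 209.0], 0.94)]
    [0.425 0.29  0.046] [0.002 0.002]
mug scene [([171.0, 214.0], 0.54)]
mug side [([325.0, 325.0], 0.94)]
    [ 0.507 -0.276  0.004] [0.004 0.004]
jar scene [([191.0, 166.0], 0.87)]
jar side [([269.0, 350.0], 0.72)]
    [ 0.345 -0.275  0.02 ] [0.005 0.005]
bowl scene [([99.0, 270.0], 0.73), ([392.0, 321.0], 0.61)]
bowl side [([258.0, 184.0], 0.79)]
    [ 0.638 -0.132  0.292] [0.2 0.2]
oil scene [([106.0, 273.0], 0.63), ([190.0, 168.0], 0.38), ([352.0, 208.0], 0.35)]
oil side [([412.0, 305.0], 0.65)]
    [ 0.725 -0.356  0.025] [0.001 0.001]
spoon scene [([266.0, 207.0], 0.66), ([102.0, 273.0], 0.35)]
spoon side [([245.0, 274.0], 0.88)]
    [ 0.42  -0.021  0.009] [0.002 0.002]
1.35
```

View pics/s.png

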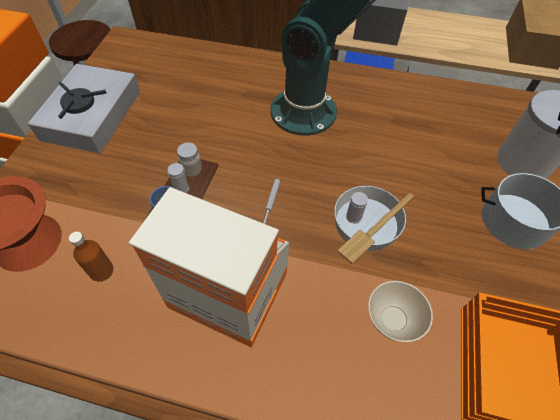

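View pics/d.png

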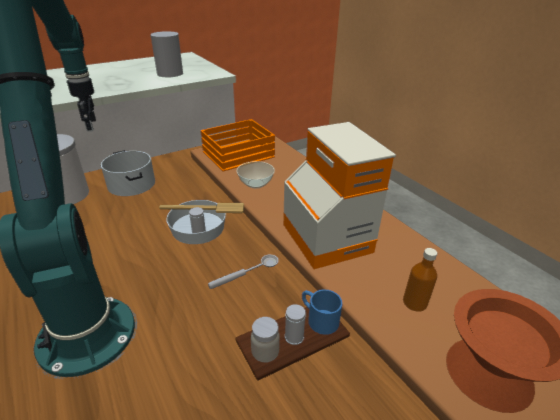

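The scene view shows the tower at about (205,265), tin A at (356,207) in the pan and tin B at (179,180) between the mug and jar. In the side view the tower's mouth is at (312,190), tin A at (197,220) and tin B at (295,325). Next I'll zoom in on the tower to get its pose.

Run:
```python
import cv2,numpy as np
s=cv2.imread("pics/s.png")[185:350,125:305];d=cv2.imread("pics/d.png")[115:280,275:405]
a=[cv2.resize(x,None,fx=2.5,fy=2.5,interpolation=cv2.INTER_CUBIC) for x in(s,d)]
cv2.imwrite("pics/z.png",np.hstack(a))
w=cv2.imread("pics/w.png")
```

```text
(no output)
```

View pics/z.png

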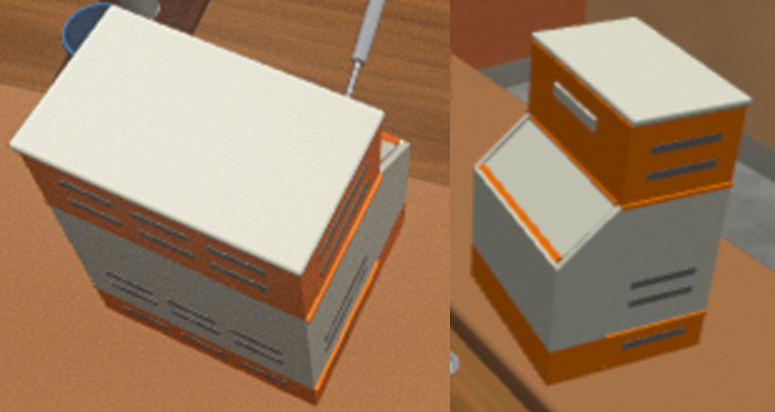

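```bash
cat > fit.py <<'E'
from h import *
from scipy.optimize import least_squares
from scipy.spatial.transform import Rotation as R
P={c:eyes.camera_params(c) for c in("scene","side")}
def proj(c,X):
    p=P[c];T=np.array(p["world_to_cam"]);v=T[:3,:3]@X+T[:3,3];f=210/np.tan(np.radians(p["vertical_fov"])/2)
    return f*v[:2]/v[2]+[p["cx"],p["cy"]]
ob=[("scene",-20,-110,318,169,187.8),("scene",-20,110,318,278.2,230.2),("scene",110,110,318,246.2,295),("scene",110,-110,318,129.8,243.4),
("scene",110,110,0,251.8,346.6),("scene",110,-110,0,167.8,306.2),
("side",-87,110,160,285,180.2),("side",-87,-110,160,317.8,221.8),("side",-20,110,220,307,161),("side",-20,-110,220,343,197.8),("side",-87,-110,0,314.2,268.6),("side",-87,110,0,283.4,226.2),("side",110,-110,0,373.8,253.4)]
def W(p,x):
    c,s=np.cos(p[2]),np.sin(p[2]);return np.array([p[0]+c*x[0]-s*x[1],p[1]+s*x[0]+c*x[1],.04+x[2]])
def res(p): return np.concatenate([proj(o[0],W(p,np.array(o[1:4])/1000))-o[4:] for o in ob])
r=least_squares(res,[.66,-.1,0],loss="soft_l1");print(r.x,res(r.x).reshape(-1,2).round(1).tolist())
print("mouth",W(r.x,[-.053,0,.19]))
for n,c in(("A",[("scene",354,208),("side",196,222)]),):print(n)
print("A at z",at("scene",(354,208),.049),at("side",(196,222),.049))
print("B at z",at("scene",(181,180),.06),at("side",(293,323),.06))
# mwiko ends & pan
print("mwiko ends",at("scene",(411,196),.06),at("scene",(344,256),.06),at("side",(161,207),.06),at("side",(243,208),.06))
print("pan",[at("side",p,.05).round(3) for p in((167,220),(225,220),(196,241))],[at("scene",p,.05).round(3) for p in((334,214),(407,214))])
s=manip.sense();print(R.from_euler("xyz",s["orientation"]).as_matrix().round(2))
E
python3 fit.py
```

```text
[ 0.68710509 -0.03767066 -0.17512744] [[1.3, -0.5], [-0.0, -0.8], [-1.2, -1.5], [-0.1, -0.6], [-0.1, 2.1], [-0.4, 2.7], [-0.4, 0.6], [0.3, 0.1], [-0.9, -2.1], [0.8, -0.9], [-0.3, -0.3], [0.0, -2.3], [0.6, -1.9]]
mouth [ 0.63491576 -0.02843628  0.23      ]
A
A at z [0.38825782 0.21808906 0.049     ] [0.38103131 0.22760562 0.049     ]
B at z [ 0.42317089 -0.26442068  0.06      ] [ 0.4183387  -0.26995053  0.06      ]
mwiko ends [0.31817295 0.36152937 0.06      ] [0.54504746 0.21330582 0.06      ] [0.30929483 0.35049334 0.06      ] [0.5387193  0.20617808 0.06      ]
pan [array([0.305, 0.284, 0.05 ]), array([0.464, 0.189, 0.05 ]), array([0.344, 0.137, 0.05 ])] [array([0.422, 0.169, 0.05 ]), array([0.373, 0.357, 0.05 ])]
[[-0.96  0.28  0.  ]
 [ 0.28  0.96  0.  ]
 [-0.    0.   -1.  ]]
```

View pics/w.png

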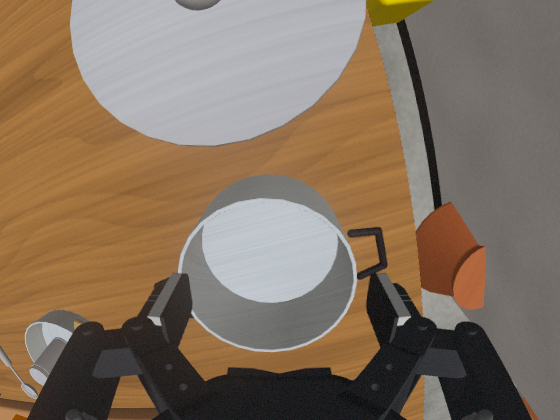

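The scene and side fits put the tower at (0.687,-0.038) with yaw -0.175. The wrist view shows the arm over the steel pot, with the pan at lower left (60,345). I'll move over tin A.

Request:
arm_command([
  {"translation":[0.2,-0.48,0],"rot":[0,0,0.138],"grip":1},
  {"translation":[0.37,-0.95,0],"rot":[0,0,0.138],"grip":1},
], grip_force=40)

```text
clock: 1.55
eef_pos: [0.236, 0.6038, 0.4044]
orientation: [3.14, -0.0, 2.975]
ft_force: [1.5, 0.1, -0.0]
grip_width: 1.006
finger_force: 0.0
```

Request:
arm_command([
  {"translation":[0.2,-0.48,0],"rot":[0,0,0],"grip":1},
  {"translation":[0.37,-0.95,0],"rot":[0,0,0],"grip":1},
])

```text
clock: 1.75
eef_pos: [0.2737, 0.5088, 0.4049]
orientation: [3.141, 0.001, 2.97]
ft_force: [0.5, 0.8, -0.3]
grip_width: 1.003
finger_force: 0.0
```

Request:
arm_command([
  {"translation":[0.2,-0.48,0],"rot":[0,0,0],"grip":1},
  {"translation":[0.37,-0.95,0],"rot":[0,0,0],"grip":1},
])

```text
clock: 1.95
eef_pos: [0.31, 0.4155, 0.405]
orientation: [3.141, 0.001, 2.97]
ft_force: [0.9, -0.1, 0.3]
grip_width: 0.997
finger_force: 0.0
```

Request:
arm_command([
  {"translation":[0.2,-0.48,0],"rot":[0,0,0],"grip":1},
  {"translation":[0.37,-0.95,0],"rot":[0,0,0],"grip":1},
  {"translation":[0.37,-0.95,0],"rot":[0,0,0],"grip":1},
])

```text
clock: 2.25
eef_pos: [0.3483, 0.3153, 0.4046]
orientation: [-3.137, 0.0, 2.959]
ft_force: [-0.4, 0.4, -0.7]
grip_width: 1.0
finger_force: 0.0
```

Request:
arm_command([
  {"translation":[0.2,-0.48,0],"rot":[0,0,0],"grip":1},
  {"translation":[0.37,-0.95,-0.5],"rot":[0,0,0.02],"grip":1},
  {"translation":[0.37,-0.95,-0.5],"rot":[0,0,0.02],"grip":1},
  {"translation":[0.37,-0.95,-0.5],"rot":[0,0,0.02],"grip":1},
])

```text
clock: 2.65
eef_pos: [0.3832, 0.2248, 0.3532]
orientation: [-3.137, -0.003, 2.981]
ft_force: [-0.7, 1.0, 0.7]
grip_width: 1.003
finger_force: 0.0
```

```bash
cat > w.py <<'E'
import sys
from h import *
lab,z,name=sys.argv[1],float(sys.argv[2]),sys.argv[3]
s=manip.sense();P=eyes.camera_params("wrist");im=eyes.read_camera("wrist");cv2.imwrite(f"pics/{name}.png",im[:,:,::-1])
print(s["clock"],s["eef_pos"].round(4) if hasattr(s["eef_pos"],"round") else s["eef_pos"],s["orientation"])
for l in sys.argv[1].split(","):
  for D in(eyes.landmark_of("wrist",l),):
    for d in D[:4]:
        o,v=ray("wrist",d["centre"],P);print(l,np.round(d["centre"]),round(d["confidence"],2),(o+v*(z-o[2])/v[2]).round(4))
E
python3 w.py tin_a_mid,mwiko,pan 0.049 w2
```

```text
2.65 [0.3832 0.2248 0.3532] [-3.13749916e+00 -2.78663569e-03  2.98083145e+00]
mwiko [357. 234.] 0.72 [0.4273 0.2915 0.049 ]
mwiko [ 23. 404.] 0.43 [ 0.7076 -0.3381  0.049 ]
pan [317. 190.] 0.59 [0.3791 0.2599 0.049 ]
```

View pics/w2.png

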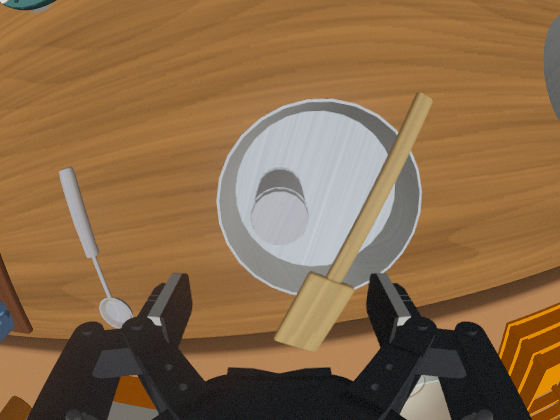

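The wrist view shows tin A's top centred at (280,217), with the mwiko running from (425,98) to (315,345), clear to the right of the tin.

```bash
python3 -c "
from h import *
print(at('wrist',(280,217),.094),at('wrist',(308,217),.094),at('wrist',(251,217),.094),at('wrist',(319,195),.05),at('wrist',(217,195),.05))"
```

```text
[0.38510532 0.23198008 0.094     ] [0.38839051 0.25296012 0.094     ] [0.38172885 0.21027365 0.094     ] [0.38584895 0.26711706 0.05      ] [0.3718063  0.17764859 0.05      ]
```

Request:
arm_command([
  {"translation":[0.02,0.08,-0.4],"rot":[0,0,0],"grip":1},
  {"translation":[0.02,0.08,-0.7],"rot":[0,0,0],"grip":1},
  {"translation":[0.02,0.08,-0.7],"rot":[0,0,0],"grip":1},
  {"translation":[0.02,0.08,-0.7],"rot":[0,0,0],"grip":1},
])

```text
clock: 3.25
eef_pos: [0.3851, 0.2365, 0.2852]
orientation: [3.141, -0.0, 2.988]
ft_force: [0.0, -0.9, -0.7]
grip_width: 0.996
finger_force: 0.0
```

```bash
python3 w.py tin_a_mid 0.049 w3
```

```text
3.25 [0.3851 0.2365 0.2852] [ 3.14117256e+00 -6.00266575e-05  2.98767686e+00]
```

View pics/w3.png

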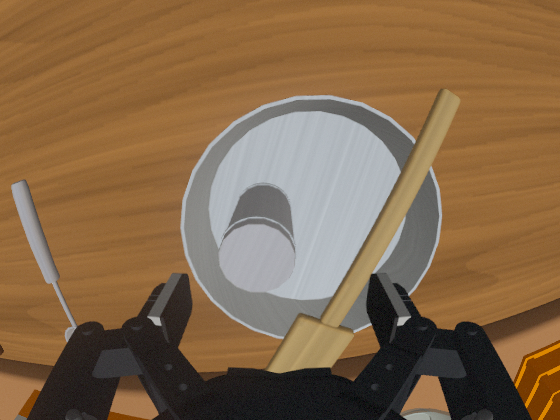

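Tin A's top is now at (257,257).

```bash
python3 -c "
from h import *
print(at('wrist',(257,257),.094),at('wrist',(295,257),.094),at('wrist',(219,257),.094),manip.sense()['eef_pos'])
print(at('wrist',(280,330),.13))"
```

```text
[0.38384864 0.22599804 0.094     ] [0.38713399 0.246898   0.094     ] [0.38076931 0.20472677 0.094     ] [0.38558848 0.23620688 0.28614051]
[0.40803695 0.23496628 0.13      ]
```

Request:
arm_command([
  {"translation":[-0.02,-0.1,-0.1],"rot":[0,0,0],"grip":0.7},
  {"translation":[-0.02,-0.1,-0.35],"rot":[0,0,0],"grip":0.7},
  {"translation":[-0.02,-0.1,-0.57],"rot":[0,0,0],"grip":0.7},
  {"translation":[-0.02,-0.1,-0.57],"rot":[0,0,0],"grip":0.7},
])

```text
clock: 3.75
eef_pos: [0.3832, 0.2255, 0.2274]
orientation: [-3.141, -0.001, 2.986]
ft_force: [0.3, 0.1, -0.3]
grip_width: 0.849
finger_force: 0.0
```

Request:
arm_command([
  {"translation":[0,0,0],"rot":[0,0,0],"grip":-0.3},
  {"translation":[0,0,0],"rot":[0,0,0],"grip":-0.3},
  {"translation":[0,0,0],"rot":[0,0,0],"grip":-0.3},
  {"translation":[0,0,0],"rot":[0,0,0],"grip":-0.3},
  {"translation":[0,0,0],"rot":[0,0,0],"grip":-0.3},
], grip_force=40)

```text
clock: 4.25
eef_pos: [0.3836, 0.2255, 0.2291]
orientation: [3.14, 0.002, 2.986]
ft_force: [-0.3, -0.8, 8.4]
grip_width: 0.51
finger_force: 39.8
```

Request:
arm_command([
  {"translation":[0,0,0.3],"rot":[0,0,0],"grip":-0.3},
  {"translation":[0,0,0.7],"rot":[0,0,0],"grip":-0.3},
  {"translation":[0,0,1],"rot":[0,0,-0.025],"grip":-0.3},
])

```text
clock: 4.55
eef_pos: [0.3831, 0.2253, 0.33]
orientation: [3.14, 0.001, 2.966]
ft_force: [0.5, 0.3, -1.3]
grip_width: 0.504
finger_force: 41.3
```

Request:
arm_command([
  {"translation":[0.1,-0.2,0.25],"rot":[0,0,0],"grip":-0.3},
  {"translation":[0.2,-0.5,0.5],"rot":[0,0,0],"grip":-0.3},
  {"translation":[0.3,-0.8,0.75],"rot":[0,0,0],"grip":-0.3},
  {"translation":[0.4,-1,0.85],"rot":[0,0,0],"grip":-0.3},
])

```text
clock: 4.95
eef_pos: [0.4233, 0.1232, 0.4155]
orientation: [3.139, 0.004, 2.964]
ft_force: [-0.8, 0.4, -1.2]
grip_width: 0.506
finger_force: 41.4
```

Request:
arm_command([
  {"translation":[0.1,-0.3,0],"rot":[-0.032,-0.18,0],"grip":-0.3},
  {"translation":[0.2,-0.6,0],"rot":[-0.065,-0.37,0],"grip":-0.3},
  {"translation":[0.3,-0.94,0],"rot":[-0.097,-0.55,0],"grip":-0.3},
  {"translation":[0.42,-0.94,0],"rot":[-0.13,-0.735,0],"grip":-0.3},
  {"translation":[0.42,-0.94,0],"rot":[-0.162,-0.919,0],"grip":-0.3},
])

```text
clock: 5.45
eef_pos: [0.4603, 0.0253, 0.413]
orientation: [-3.111, 0.542, 2.959]
ft_force: [0.7, 0.6, -1.0]
grip_width: 0.5
finger_force: 41.5
```

Request:
arm_command([
  {"translation":[0,0,0],"rot":[0,0,0],"grip":-0.3},
  {"translation":[0,0,0],"rot":[0,0,0],"grip":-0.3},
])

```text
clock: 5.65
eef_pos: [0.4604, 0.0268, 0.4128]
orientation: [-3.112, 0.539, 2.962]
ft_force: [-1.4, 0.5, -0.8]
grip_width: 0.508
finger_force: 41.5
```

```bash
cat > v.py <<'E'
import sys
from h import *
from scipy.spatial.transform import Rotation as R
s=manip.sense();M=R.from_euler("xyz",s["orientation"]).as_matrix();p=np.array(s["eef_pos"])
print(s["clock"],p.round(4),"z",M[:,2].round(3),"y",M[:,1].round(3),"q",np.round(s["q"],2))
y=float(sys.argv[1]);
ux=np.array([.985,-.174,0]);uy=np.array([.174,.985,0]);t=.743*ux+[0,0,.669];a=.669*ux-[0,0,.743]
m=np.array([.635,-.0284,.23]);c=p+.18*M[:,2]-m
print("tin rel mouth: y %.4f t %.4f d %.4f"%(c@uy,c@t,c@a), "rot err",(R.from_matrix(np.c_[-ux,uy,a])*R.from_matrix(M).inv()).as_rotvec().round(3)/(np.pi/4))
if len(sys.argv)>2:
  w=eyes.read_camera("wrist");d=eyes.read_camera("side")[100:310,250:530]
  cv2.imwrite(sys.argv[2],np.hstack([cv2.resize(w,(400,300),interpolation=cv2.INTER_AREA),cv2.resize(d,(400,300),interpolation=cv2.INTER_CUBIC)])[:,:,::-1])
E
python3 v.py 0.03 pics/v1.png
```

```text
5.65 [0.4604 0.0268 0.4128] z [ 0.499 -0.121 -0.858] y [ 0.193  0.981 -0.025] q [-0.62  0.21  0.47  2.34  0.79  0.17  0.45]
tin rel mouth: y 0.0183 t -0.0473 d -0.0808 rot err [0.07257465 0.21008452 0.02291831]
```

View pics/v1.png

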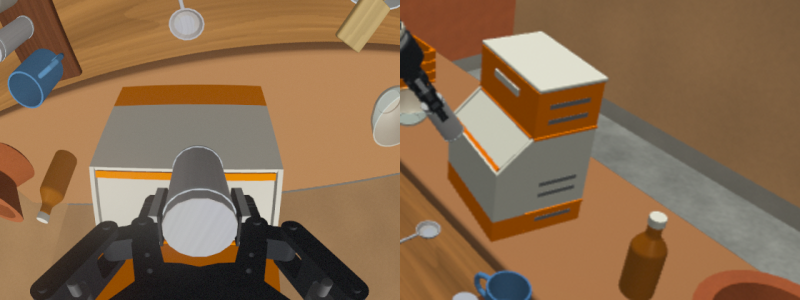

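The picture shows tin A held, pointed at the mouth on its left side. The tilt has only reached 31° so far because the wrist is near a singularity. I'll keep turning.

Request:
arm_command([
  {"translation":[0.03,0.03,0.0],"rot":[-0.02,-0.12,0],"grip":-0.3},
  {"translation":[0.06,0.05,0.01],"rot":[-0.04,-0.24,0],"grip":-0.3},
  {"translation":[0.06,0.05,0.01],"rot":[-0.04,-0.24,0],"grip":-0.3},
  {"translation":[0.06,0.05,0.01],"rot":[-0.04,-0.24,0],"grip":-0.3},
  {"translation":[0.06,0.05,0.01],"rot":[-0.04,-0.24,0],"grip":-0.3},
])

```text
clock: 6.25
eef_pos: [0.4655, 0.0285, 0.4127]
orientation: [-3.094, 0.7, 2.962]
ft_force: [0.4, -0.6, -1.8]
grip_width: 0.509
finger_force: 41.5
```

```bash
sed -i 's/np.c_\[-ux,uy,a\]/np.c_[np.cross(uy,a),uy,a]/' v.py; python3 v.py 0.03
```

```text
6.25 [0.4655 0.0285 0.4127] z [ 0.624 -0.162 -0.764] y [ 0.209  0.977 -0.037] q [-0.61  0.22  0.43  2.37  1.88  0.22 -0.66]
tin rel mouth: y 0.0173 t -0.0151 d -0.0745 rot err [ 0.03819719 -0.04965634  0.04583662]
```

Request:
arm_command([
  {"translation":[0.01,0.04,0.01],"rot":[0.038,-0.05,0.046],"grip":-0.3},
  {"translation":[0.01,0.04,0.01],"rot":[0.038,-0.05,0.046],"grip":-0.3},
  {"translation":[0.01,0.04,0.01],"rot":[0.038,-0.05,0.046],"grip":-0.3},
], grip_force=60)

```text
clock: 6.55
eef_pos: [0.4664, 0.0316, 0.4138]
orientation: [-3.14, 0.731, 2.965]
ft_force: [-0.4, -0.9, -1.7]
grip_width: 0.501
finger_force: 61.5
```

Request:
arm_command([
  {"translation":[0.066,-0.012,-0.074],"rot":[0,0,0],"grip":-0.3},
  {"translation":[0.132,-0.023,-0.149],"rot":[0,0,0],"grip":-0.3},
  {"translation":[0.198,-0.035,-0.223],"rot":[0,0,0],"grip":-0.3},
  {"translation":[0.264,-0.046,-0.297],"rot":[0,0,0],"grip":-0.3},
  {"translation":[0.264,-0.046,-0.297],"rot":[0,0,0],"grip":-0.3},
])

```text
clock: 7.05
eef_pos: [0.4937, 0.0273, 0.384]
orientation: [-3.139, 0.733, 2.966]
ft_force: [-3.2, 0.5, 3.4]
grip_width: 0.504
finger_force: 62.1
```

```bash
python3 v.py 0.03 pics/v2.png
```

```text
7.05 [0.4937 0.0273 0.384 ] z [ 0.658 -0.12  -0.743] y [ 0.177  0.984 -0.002] q [-0.35  0.3   0.16  2.35  2.3   0.28 -1.06]
tin rel mouth: y 0.0296 t -0.0076 d -0.0341 rot err [ 0.00254648 -0.00127324  0.00381972]
```

View pics/v2.png

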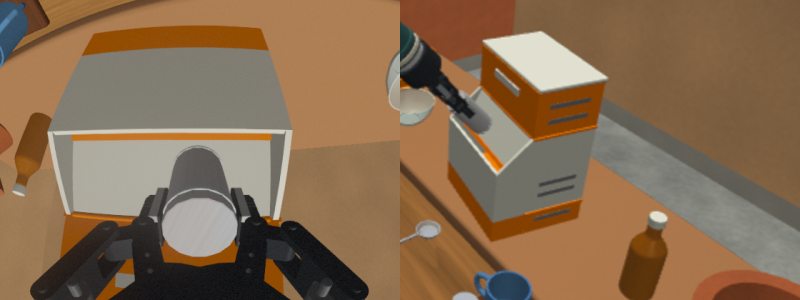

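The tin is pressing the flap inward with a force of about 5 N, and it is well centred between the mouth's edges. Pushing on.

Request:
arm_command([
  {"translation":[0.082,-0.015,-0.093],"rot":[0,0,0],"grip":-0.3},
  {"translation":[0.165,-0.029,-0.186],"rot":[0,0,0],"grip":-0.3},
  {"translation":[0.247,-0.044,-0.279],"rot":[0,0,0],"grip":-0.3},
  {"translation":[0.33,-0.058,-0.372],"rot":[0,0,0],"grip":-0.3},
  {"translation":[0.33,-0.058,-0.372],"rot":[0,0,0],"grip":-0.3},
])

```text
clock: 7.65
eef_pos: [0.5246, 0.022, 0.3447]
orientation: [-3.139, 0.724, 2.968]
ft_force: [-3.0, 1.1, -3.3]
grip_width: 0.503
finger_force: 61.6
```

Request:
arm_command([
  {"translation":[0.1,-0.017,-0.112],"rot":[0,0,0],"grip":-0.3},
  {"translation":[0.2,-0.035,-0.226],"rot":[0,0,0],"grip":-0.3},
  {"translation":[0.3,-0.053,-0.338],"rot":[0,0,0],"grip":-0.3},
  {"translation":[0.3,-0.053,-0.338],"rot":[0,0,0],"grip":-0.3},
  {"translation":[0.3,-0.053,-0.338],"rot":[0,0,0],"grip":-0.3},
])

```text
clock: 8.15
eef_pos: [0.555, 0.0166, 0.3119]
orientation: [-3.14, 0.728, 2.968]
ft_force: [-1.5, 0.2, -6.5]
grip_width: 0.5
finger_force: 61.6
```

```bash
python3 v.py 0.03
```

```text
8.15 [0.555  0.0166 0.3119] z [ 0.655 -0.117 -0.747] y [ 0.174  0.985 -0.001] q [-0.16  0.49 -0.    2.27  2.51  0.39 -1.23]
tin rel mouth: y 0.0301 t -0.0105 d 0.0611 rot err [ 0.00127324 -0.00763944  0.        ]
```

Request:
arm_command([
  {"translation":[0,0,0],"rot":[0,0,0],"grip":0.5},
  {"translation":[0,0,0],"rot":[0,0,0],"grip":0.5},
  {"translation":[0,0,0],"rot":[0,0,0],"grip":0.5},
  {"translation":[0,0,0],"rot":[0,0,0],"grip":0.5},
  {"translation":[0,0,0],"rot":[0,0,0],"grip":0.5},
])

```text
clock: 8.65
eef_pos: [0.5563, 0.0171, 0.3139]
orientation: [-3.141, 0.735, 2.968]
ft_force: [-3.3, 3.1, 1.8]
grip_width: 0.751
finger_force: 1.7
```

Request:
arm_command([
  {"translation":[-0.13,0.023,0.148],"rot":[0,0,0],"grip":0.5},
  {"translation":[-0.26,0.046,0.297],"rot":[0,0,0],"grip":0.5},
  {"translation":[-0.4,0.07,0.446],"rot":[0,0,0],"grip":0.5},
  {"translation":[-0.6,0.105,0.669],"rot":[0,0,0],"grip":0.5},
  {"translation":[-0.8,0.14,0.89],"rot":[0,0,0],"grip":0.5},
])

```text
clock: 9.15
eef_pos: [0.4765, 0.0297, 0.4035]
orientation: [-3.14, 0.736, 2.965]
ft_force: [-0.4, 0.3, 0.5]
grip_width: 0.753
finger_force: 0.0
```

```bash
python3 v.py 0.03 pics/v3.png
```

```text
9.15 [0.4765 0.0297 0.4035] z [ 0.66  -0.12  -0.741] y [ 0.177  0.984 -0.001] q [-0.44  0.24  0.25  2.37  2.2   0.25 -0.97]
tin rel mouth: y 0.0291 t -0.0069 d -0.0601 rot err [0.00254648 0.00254648 0.00381972]
```

View pics/v3.png

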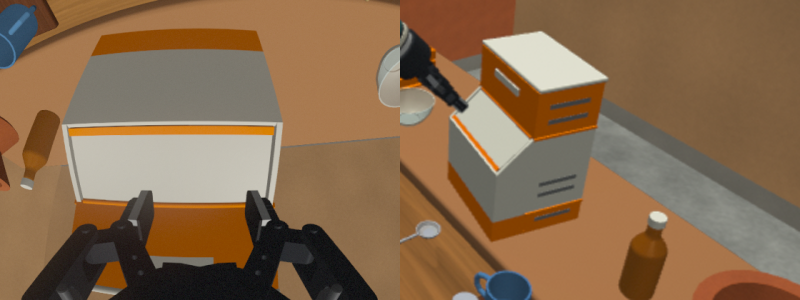

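Tin A is inside: the flap is shut and the gripper is empty. I'll level the tool and go above tin B.

Request:
arm_command([
  {"translation":[-0.1,-0.1,0],"rot":[0.032,0.18,0],"grip":0.5},
  {"translation":[-0.2,-0.2,0],"rot":[0.065,0.37,0],"grip":0.5},
  {"translation":[-0.3,-0.4,0],"rot":[0.097,0.55,0],"grip":0.5},
  {"translation":[-0.4,-0.6,0],"rot":[0.13,0.735,0],"grip":0.5},
  {"translation":[-0.4,-0.8,0],"rot":[0.162,0.919,0],"grip":0.5},
])

```text
clock: 9.75
eef_pos: [0.4535, -0.0165, 0.3999]
orientation: [-3.066, 0.535, 2.965]
ft_force: [-0.4, -0.9, -0.8]
grip_width: 0.751
finger_force: 0.0
```

```bash
python3 v.py 0.03|head -1
```

```text
9.75 [ 0.4535 -0.0165  0.3999] z [ 0.487 -0.163 -0.858] y [ 0.213  0.975 -0.065] q [-0.24  0.21  0.13  2.36  1.18  0.21  0.13]
```

Request:
arm_command([
  {"translation":[-0.05,-0.2,0],"rot":[0.05,0.16,0],"grip":0.5},
  {"translation":[-0.1,-0.5,0],"rot":[0.1,0.33,0],"grip":0.5},
  {"translation":[-0.2,-0.8,0],"rot":[0.16,0.5,0],"grip":0.5},
  {"translation":[-0.3,-1,0],"rot":[0.213,0.651,0],"grip":1},
  {"translation":[-0.3,-1,0],"rot":[0.213,0.651,0],"grip":1},
])

```text
clock: 10.25
eef_pos: [0.4249, -0.1136, 0.3993]
orientation: [-3.087, 0.175, 2.939]
ft_force: [1.0, -0.8, -1.5]
grip_width: 0.999
finger_force: 0.0
```

Request:
arm_command([
  {"translation":[0,-0.4,0],"rot":[0,0,0],"grip":1},
  {"translation":[0,-0.8,-0.2],"rot":[0,0,0],"grip":1},
  {"translation":[0,-0.8,-0.3],"rot":[0,0,0],"grip":1},
  {"translation":[0,-0.8,-0.3],"rot":[0,0,0],"grip":1},
])

```text
clock: 10.65
eef_pos: [0.4245, -0.1935, 0.3678]
orientation: [-3.087, 0.176, 2.936]
ft_force: [-0.5, 0.2, -0.4]
grip_width: 0.997
finger_force: 0.0
```

```bash
python3 v.py 0.03|head -1
```

```text
10.65 [ 0.4245 -0.1935  0.3678] z [ 0.16  -0.089 -0.983] y [ 0.213  0.976 -0.054] q [ 0.52  0.31 -0.25  2.25  0.28  0.42  1.4 ]
```

Request:
arm_command([
  {"translation":[-0.02,-0.3,0],"rot":[0.06,0.1,0.02],"grip":1},
  {"translation":[-0.04,-0.6,-0.1],"rot":[0.114,0.205,0.04],"grip":1},
  {"translation":[-0.04,-0.7,-0.2],"rot":[0.114,0.205,0.04],"grip":1},
  {"translation":[-0.04,-0.7,-0.2],"rot":[0.114,0.205,0.04],"grip":1},
  {"translation":[-0.04,-0.7,-0.2],"rot":[0.114,0.205,0.04],"grip":1},
])

```text
clock: 11.15
eef_pos: [0.4211, -0.2599, 0.3493]
orientation: [3.138, 0.006, 2.969]
ft_force: [-0.1, -0.7, 0.3]
grip_width: 1.004
finger_force: 0.0
```

```bash
python3 v.py 0.03|head -1; python3 w.py tin_b_mid,mug,jar 0.06 w4
```

```text
11.15 [ 0.4211 -0.2599  0.3493] z [ 0.006  0.003 -1.   ] y [0.172 0.985 0.004] q [ 0.71  0.4  -0.31  2.16  0.2   0.6   1.65]
11.15 [ 0.4211 -0.2599  0.3493] [3.13762692 0.00577554 2.96888712]
tin_b_mid [261. 204.] 0.87 [ 0.4199 -0.2719  0.06  ]
mug [276. 268.] 0.82 [ 0.4826 -0.2706  0.06  ]
jar [251. 112.] 0.6 [ 0.3436 -0.2654  0.06  ]
```

View pics/w4.png

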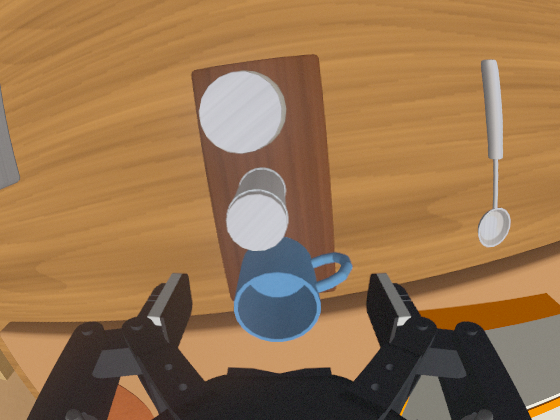

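The wrist view shows tin B's top at (257,221), the mug's rim at (278,306) with its handle near (335,268), and the jar's cap at (242,112).

```bash
python3 -c "
from h import *
for p,z in(((257,221),.105),((278,306),.09),((242,112),.1),((330,255),.075),((350,268),.075),((315,262),.075)):print(p,at('wrist',p,z).round(4))"
```

```text
(257, 221) [ 0.4187 -0.2728  0.105 ]
(278, 306) [ 0.504  -0.2726  0.09  ]
(242, 112) [ 0.3427 -0.2689  0.1   ]
(330, 255) [ 0.4707 -0.222   0.075 ]
(350, 268) [ 0.4869 -0.2059  0.075 ]
(315, 262) [ 0.475  -0.2355  0.075 ]
```

Request:
arm_command([
  {"translation":[-0.02,-0.11,-0.3],"rot":[0,0,0],"grip":0.8},
  {"translation":[-0.02,-0.11,-0.55],"rot":[0,0,0],"grip":0.8},
  {"translation":[-0.02,-0.11,-0.55],"rot":[0,0,0],"grip":0.8},
  {"translation":[-0.02,-0.11,-0.55],"rot":[0,0,0],"grip":0.8},
])

```text
clock: 11.75
eef_pos: [0.4193, -0.2717, 0.2948]
orientation: [3.138, 0.006, 2.969]
ft_force: [-0.4, -0.1, 1.1]
grip_width: 0.897
finger_force: 0.0
```

```bash
python3 w.py tin_b_mid 0.06 w5
python3 - <<'E'
from h import *
im=cv2.imread("pics/w5.png")
cv2.imwrite("pics/w5c.png",im[150:400,130:430])
E
```

```text
11.75 [ 0.4193 -0.2717  0.2948] [3.13799572 0.00607723 2.96860048]
```

View pics/w5c.png

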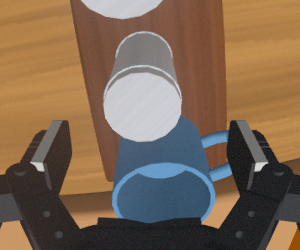

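Tin B's top is at (273,255) in the full frame, so it is nearly centred.

```bash
python3 -c "
from h import *
print(at('wrist',(273,255),.105),manip.sense()['eef_pos'])"
```

```text
[ 0.41861224 -0.27324844  0.105     ] [ 0.41974517 -0.27213484  0.29567368]
```

Request:
arm_command([
  {"translation":[-0.01,-0.02,-0.25],"rot":[0,0,0],"grip":0.7},
  {"translation":[-0.01,-0.02,-0.5],"rot":[0,0,0],"grip":0.7},
  {"translation":[-0.01,-0.02,-0.55],"rot":[0,0,0],"grip":0.7},
  {"translation":[-0.01,-0.02,-0.55],"rot":[0,0,0],"grip":0.7},
])

```text
clock: 12.25
eef_pos: [0.4183, -0.2743, 0.2398]
orientation: [3.138, 0.006, 2.968]
ft_force: [0.4, 0.3, 0.4]
grip_width: 0.845
finger_force: 0.0
```

Request:
arm_command([
  {"translation":[0,0,0],"rot":[0,0,0],"grip":-0.3},
  {"translation":[0,0,0],"rot":[0,0,0],"grip":-0.3},
  {"translation":[0,0,0],"rot":[0,0,0],"grip":-0.3},
  {"translation":[0,0,0],"rot":[0,0,0],"grip":-0.3},
  {"translation":[0,0,0],"rot":[0,0,0],"grip":-0.3},
], grip_force=50)

```text
clock: 12.75
eef_pos: [0.4186, -0.2747, 0.2408]
orientation: [3.139, 0.009, 2.967]
ft_force: [-1.1, 0.2, 6.2]
grip_width: 0.502
finger_force: 50.1
```

Request:
arm_command([
  {"translation":[0,0,0.3],"rot":[0,0,0],"grip":-0.3},
  {"translation":[0,0,0.7],"rot":[0,0,0],"grip":-0.3},
  {"translation":[0,0,1],"rot":[0,0,0],"grip":-0.3},
])

```text
clock: 13.05
eef_pos: [0.4181, -0.2745, 0.3416]
orientation: [3.139, 0.008, 2.967]
ft_force: [1.2, -0.4, -1.1]
grip_width: 0.504
finger_force: 51.3
```

Request:
arm_command([
  {"translation":[0.1,0.2,0.25],"rot":[0,0,0],"grip":-0.3},
  {"translation":[0.1,0.5,0.5],"rot":[0,0,0],"grip":-0.3},
  {"translation":[0.15,0.8,0.72],"rot":[0,0,0],"grip":-0.3},
  {"translation":[0.15,1,0.72],"rot":[0,0,0],"grip":-0.3},
  {"translation":[0.15,1,0.72],"rot":[0,0,0],"grip":-0.3},
])

```text
clock: 13.55
eef_pos: [0.433, -0.1714, 0.4127]
orientation: [3.138, 0.008, 2.973]
ft_force: [-0.4, -0.5, -0.9]
grip_width: 0.503
finger_force: 51.3
```

```bash
python3 v.py -0.03
```

```text
13.55 [ 0.433  -0.1714  0.4127] z [ 0.009  0.002 -1.   ] y [0.168 0.986 0.004] q [ 0.6   0.27 -0.39  2.16  0.15  0.73  1.52]
tin rel mouth: y -0.1754 t -0.1264 d -0.1175 rot err [-0.16170142 -0.90909303 -0.00891268]
```

Tin B is held. I'll go to the same staging point as before so that the wrist tilts through the same configuration.

Request:
arm_command([
  {"translation":[0,0.4,0],"rot":[0,0,0],"grip":-0.3},
  {"translation":[0,0.8,0],"rot":[0,0,0],"grip":-0.3},
  {"translation":[0,1,0],"rot":[0,0,0],"grip":-0.3},
])

```text
clock: 13.85
eef_pos: [0.4325, -0.0725, 0.4114]
orientation: [3.138, 0.006, 2.969]
ft_force: [0.1, 0.1, -1.3]
grip_width: 0.502
finger_force: 51.3
```

Request:
arm_command([
  {"translation":[0,0.4,0],"rot":[0,0,0],"grip":-0.3},
  {"translation":[0,0.8,0],"rot":[0,0,0],"grip":-0.3},
  {"translation":[0,1,0],"rot":[0,0,0],"grip":-0.3},
])

```text
clock: 14.15
eef_pos: [0.4328, 0.0277, 0.4115]
orientation: [3.138, 0.007, 2.97]
ft_force: [0.5, -0.3, -1.3]
grip_width: 0.504
finger_force: 51.3
```

Request:
arm_command([
  {"translation":[0,0.4,0],"rot":[0,0,0],"grip":-0.3},
  {"translation":[-0.05,0.8,0],"rot":[0,0,0],"grip":-0.3},
  {"translation":[-0.1,0.95,0.02],"rot":[0,0,0],"grip":-0.3},
  {"translation":[-0.1,0.95,0.02],"rot":[0,0,0],"grip":-0.3},
])

```text
clock: 14.55
eef_pos: [0.4227, 0.1222, 0.4136]
orientation: [3.138, 0.006, 2.972]
ft_force: [-0.3, 0.5, -0.6]
grip_width: 0.504
finger_force: 51.3
```

```bash
python3 v.py -0.03
```

```text
14.55 [0.4227 0.1222 0.4136] z [ 0.007  0.003 -1.   ] y [0.169 0.986 0.004] q [ 0.05  0.25 -0.52  2.2   0.19  0.72  0.81]
tin rel mouth: y 0.1121 t -0.1716 d -0.1594 rot err [-0.16297466 -0.91036627 -0.00763944]
```

Request:
arm_command([
  {"translation":[0.1,-0.3,0],"rot":[-0.032,-0.18,0],"grip":-0.3},
  {"translation":[0.2,-0.6,0],"rot":[-0.065,-0.37,0],"grip":-0.3},
  {"translation":[0.3,-0.94,0],"rot":[-0.087,-0.5,0],"grip":-0.3},
  {"translation":[0.4,-0.94,0],"rot":[-0.087,-0.5,0],"grip":-0.3},
])

```text
clock: 14.95
eef_pos: [0.4613, 0.0196, 0.4124]
orientation: [-3.138, 0.403, 2.959]
ft_force: [-0.9, -0.4, -1.3]
grip_width: 0.506
finger_force: 51.5
```

```bash
python3 v.py -0.03
```

```text
14.95 [0.4613 0.0196 0.4124] z [ 0.385 -0.074 -0.92 ] y [ 0.183  0.983 -0.003] q [ 0.05  0.21 -0.27  2.28  0.64  0.35  0.61]
tin rel mouth: y 0.0159 t -0.0696 d -0.0853 rot err [-0.07130141 -0.41507609  0.01145916]
```

Request:
arm_command([
  {"translation":[-0.01,-0.1,0],"rot":[-0.014,-0.08,0],"grip":-0.3},
  {"translation":[-0.03,-0.2,0.01],"rot":[-0.028,-0.16,0],"grip":-0.3},
  {"translation":[-0.04,-0.3,0.02],"rot":[-0.042,-0.25,0.01],"grip":-0.3},
  {"translation":[-0.06,-0.4,0.02],"rot":[-0.056,-0.33,0.01],"grip":-0.3},
  {"translation":[-0.06,-0.47,0.02],"rot":[-0.071,-0.415,0.011],"grip":-0.3},
])

```text
clock: 15.45
eef_pos: [0.4587, -0.0125, 0.4147]
orientation: [-3.121, 0.64, 2.972]
ft_force: [0.3, -0.6, -2.4]
grip_width: 0.504
finger_force: 51.5
```

```bash
python3 v.py -0.03
```

```text
15.45 [ 0.4587 -0.0125  0.4147] z [ 0.585 -0.121 -0.802] y [ 0.181  0.983 -0.017] q [-0.15  0.19  0.02  2.36  1.66  0.19 -0.33]
tin rel mouth: y -0.0183 t -0.0243 d -0.0761 rot err [ 0.         -0.12095776  0.01018592]
```

Working well. Next, correct to the staging pose.

Request:
arm_command([
  {"translation":[-0.01,-0.05,0],"rot":[0,-0.06,0.005],"grip":-0.3},
  {"translation":[-0.03,-0.14,0],"rot":[0,-0.12,0.01],"grip":-0.3},
  {"translation":[-0.03,-0.14,0],"rot":[0,-0.12,0.01],"grip":-0.3},
  {"translation":[-0.03,-0.14,0],"rot":[0,-0.12,0.01],"grip":-0.3},
  {"translation":[-0.03,-0.14,0],"rot":[0,-0.12,0.01],"grip":-0.3},
], grip_force=60)

```text
clock: 15.95
eef_pos: [0.4556, -0.0263, 0.4147]
orientation: [3.141, 0.73, 2.966]
ft_force: [0.8, 0.2, -0.7]
grip_width: 0.502
finger_force: 60.9
```

```bash
python3 v.py -0.03
```

```text
15.95 [ 0.4556 -0.0263  0.4147] z [ 0.657 -0.116 -0.745] y [0.174 0.985 0.001] q [ 0.03  0.19 -0.14  2.39  2.17  0.25 -0.81]
tin rel mouth: y -0.0291 t -0.0084 d -0.0757 rot err [-0.00127324 -0.00381972  0.        ]
```

Request:
arm_command([
  {"translation":[0.066,-0.012,-0.074],"rot":[0,0,0],"grip":-0.3},
  {"translation":[0.132,-0.023,-0.149],"rot":[0,0,0],"grip":-0.3},
  {"translation":[0.198,-0.035,-0.223],"rot":[0,0,0],"grip":-0.3},
  {"translation":[0.264,-0.046,-0.297],"rot":[0,0,0],"grip":-0.3},
  {"translation":[0.264,-0.046,-0.297],"rot":[0,0,0],"grip":-0.3},
])

```text
clock: 16.45
eef_pos: [0.4831, -0.03, 0.3852]
orientation: [3.141, 0.732, 2.968]
ft_force: [-3.5, -0.7, 2.6]
grip_width: 0.502
finger_force: 61.6
```

Request:
arm_command([
  {"translation":[0.082,-0.015,-0.093],"rot":[0,0,0],"grip":-0.3},
  {"translation":[0.165,-0.029,-0.186],"rot":[0,0,0],"grip":-0.3},
  {"translation":[0.247,-0.044,-0.279],"rot":[0,0,0],"grip":-0.3},
  {"translation":[0.33,-0.058,-0.372],"rot":[0,0,0],"grip":-0.3},
  {"translation":[0.33,-0.058,-0.372],"rot":[0,0,0],"grip":-0.3},
])

```text
clock: 16.95
eef_pos: [0.514, -0.0356, 0.3458]
orientation: [3.139, 0.724, 2.968]
ft_force: [-2.3, 0.5, -3.2]
grip_width: 0.499
finger_force: 61.2
```

```bash
python3 v.py -0.03
```

```text
16.95 [ 0.514  -0.0356  0.3458] z [ 0.653 -0.112 -0.749] y [0.171 0.985 0.002] q [ 0.16  0.4  -0.28  2.33  2.41  0.38 -1.01]
tin rel mouth: y -0.0275 t -0.0118 d 0.0151 rot err [-0.00381972 -0.01145916 -0.00381972]
```

Request:
arm_command([
  {"translation":[0.1,-0.017,-0.112],"rot":[0,0,0],"grip":-0.3},
  {"translation":[0.2,-0.035,-0.226],"rot":[0,0,0],"grip":-0.3},
  {"translation":[0.3,-0.053,-0.338],"rot":[0,0,0],"grip":-0.3},
  {"translation":[0.3,-0.053,-0.338],"rot":[0,0,0],"grip":-0.3},
  {"translation":[0.3,-0.053,-0.338],"rot":[0,0,0],"grip":-0.3},
])

```text
clock: 17.45
eef_pos: [0.5436, -0.041, 0.3131]
orientation: [3.14, 0.726, 2.968]
ft_force: [-1.8, 0.2, -5.5]
grip_width: 0.501
finger_force: 61.2
```

Request:
arm_command([
  {"translation":[0,0,0],"rot":[0,0,0],"grip":0.5},
  {"translation":[0,0,0],"rot":[0,0,0],"grip":0.5},
  {"translation":[0,0,0],"rot":[0,0,0],"grip":0.5},
  {"translation":[0,0,0],"rot":[0,0,0],"grip":0.5},
  {"translation":[0,0,0],"rot":[0,0,0],"grip":0.5},
])

```text
clock: 17.95
eef_pos: [0.5453, -0.0403, 0.3149]
orientation: [3.14, 0.733, 2.969]
ft_force: [-2.8, 2.9, 0.5]
grip_width: 0.748
finger_force: 1.7
```

Request:
arm_command([
  {"translation":[-0.13,0.023,0.148],"rot":[0,0,0],"grip":0.5},
  {"translation":[-0.26,0.046,0.297],"rot":[0,0,0],"grip":0.5},
  {"translation":[-0.4,0.07,0.446],"rot":[0,0,0],"grip":0.5},
  {"translation":[-0.6,0.105,0.669],"rot":[0,0,0],"grip":0.5},
  {"translation":[-0.8,0.14,0.89],"rot":[0,0,0],"grip":0.5},
])

```text
clock: 18.45
eef_pos: [0.4655, -0.0279, 0.4047]
orientation: [3.141, 0.735, 2.966]
ft_force: [-0.9, -0.5, -0.3]
grip_width: 0.75
finger_force: 0.0
```

Request:
arm_command([
  {"translation":[-0.05,0.01,0.1],"rot":[0,0,0],"grip":0.5},
  {"translation":[-0.05,0.01,0.1],"rot":[0,0,0],"grip":0.5},
  {"translation":[-0.05,0.01,0.1],"rot":[0,0,0],"grip":0.5},
  {"translation":[-0.05,0.01,0.1],"rot":[0,0,0],"grip":0.5},
  {"translation":[-0.05,0.01,0.1],"rot":[0,0,0],"grip":0.5},
])

```text
clock: 18.95
eef_pos: [0.4606, -0.0262, 0.4125]
orientation: [3.14, 0.73, 2.967]
ft_force: [0.7, 0.3, -0.2]
grip_width: 0.751
finger_force: 0.0
```

```bash
python3 v.py -0.03 pics/v4.png
```

```text
18.95 [ 0.4606 -0.0262  0.4125] z [ 0.657 -0.114 -0.745] y [0.172 0.985 0.001] q [ 0.03  0.2  -0.14  2.38  2.19  0.25 -0.83]
tin rel mouth: y -0.0279 t -0.0063 d -0.0708 rot err [-0.00127324 -0.00381972 -0.00254648]
```

View pics/v4.png

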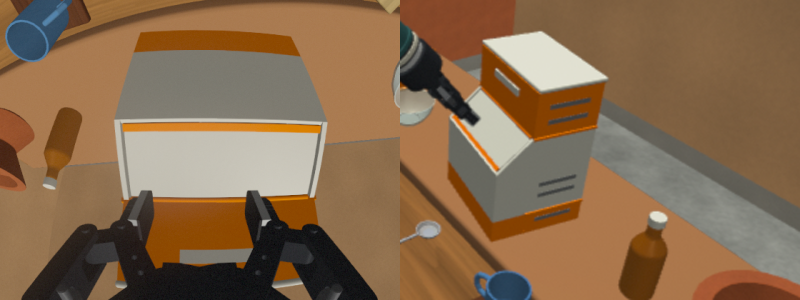

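The flap is shut, the gripper is empty and the arm is clear of everything. I'll let it settle briefly, then hand in.

Request:
arm_command([
  {"translation":[0,0,0],"rot":[0,0,0],"grip":0.5},
  {"translation":[0,0,0],"rot":[0,0,0],"grip":0.5},
  {"translation":[0,0,0],"rot":[0,0,0],"grip":0.5},
  {"translation":[0,0,0],"rot":[0,0,0],"grip":0.5},
  {"translation":[0,0,0],"rot":[0,0,0],"grip":0.5},
])

```text
clock: 19.55
eef_pos: [0.46, -0.026, 0.4132]
orientation: [3.14, 0.731, 2.968]
ft_force: [-0.3, -0.1, -0.6]
grip_width: 0.753
finger_force: 0.0
```

```bash
python3 -c "
from rig import manip
print(manip.close_job())"
```

```text
the job is handed in; nothing more can be done
None
```

Both tins went in through the flap one after the other, the flap is shut in the last picture with the arm clear, and the job was handed in at about 19.6 s; no verdict was returned.

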